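# Slot the board and hold it in the pump clamp

### The arm

A 7-joint arm with a two-finger parallel gripper is mounted at the origin on a cart in front of the work surface, level with it; the furniture and walls round the work are solid. World frame = base frame: x ahead of the robot, y to its left, z up, the work surface at z = 0. Lengths are in m, angles in rad, forces in N, time in s.
With the tool pointing down it reaches from about 0.425 to 0.925 m from the base axis. Payload 6.8 kg.
Tool frame: the origin (TCP) lies midway between the tips of the shut fingers; the grasp point (between the pads) lies 19 mm behind it (grip_point_offset is the z of the grasp point in the tool frame, in m); z points along the fingers, y is the line along which they close (so a half turn about z gives the same grasp; the last joint's range is limited). The gripper opens to 85 mm and grips with 20 to 120 N. Pads are 22 mm wide; open, the fingers measure 114 mm over their backs; the gripper's body (76 mm by 85 mm) begins 54 mm behind the grasp point. The pads swing forward as they close: fully open they stand 13 mm farther back than shut.
Start: joints at [-1.265, 0.477, 0.022, 1.555, -0.011, 1.109, -0.083], TCP at [0.271, 0.618, 0.231] pointing down, gripper open.
Joint ranges: [-2.96, 2.96], [-0.34, 2.1], [-1.41, 1.46], [0.24, 2.44], [-1.37, 4.51], [0.17, 1.92], [-2.96, 2.96]. Speed limits (rad/s): [2.39, 2.39, 3.14, 3.14, 3.14, 3.14, 3.14].

### API

Orientations are given as a rotation vector (axis times angle).
In Python, from bench import get_obs, grab_frame, calibration, hand_in, grip_point_offset gives the robot as it stands.
- The arm moves only by the shell command python3 -m pendant 'ROWS' [OPENING] [FORCE]. ROWS is a JSON object of lists of equal length, an entry for each row: "translation": the shift along the world's x, y, z in units of 25 mm (1.0 is 25 mm), a list of three; "delta_rot": the turn, a rotation vector about the world's x, y, z in units of 5 degrees (1.0 is 5 degrees), a list of three. In form: {"translation": [[dx, dy, dz], ...], "delta_rot": [[rx, ry, rz], ...]}. A call has 1 to 12 rows; each row is the pose to reach, as a shift and turn from the pose commanded when the call began; what a row does not reach only later rows make up. A row lasts 1/8 s, in which the tool goes at most 62.5 mm and 10.7 degrees, less where a joint would pass 70% of its speed; a pose out of reach is approached as far as the arm can. A call with a gripper value outside its range is refused whole. OPENING is the opening, from 0 (shut) to 1 (fully open), set as the call begins (- or left out, the last holds). The fingers move at their own pace and stop on an object; FORCE is the grip in N (left out, the last holds). Time passes only in rows, so rows that repeat a pose let the fingers close. It gives the time, the measured TCP pose, the force, the opening and the grip force at its end, in the units of the state.
- get_obs(): the state, without advancing time (a new reading comes with each control period).
- grab_frame(name): name is "scene" or "top"; returns (picture, depth): 384x512x3 uint8, red, green, blue; 384x512 float32, m along the optical axis (not along the pixel's ray), 0 where there is no reading.
- calibration(name): a dict with "K" (3x3 intrinsics, pixels), "k1" (the pictures are not rectified: a ray, as slopes to the right and down, at radius r is drawn at 1 + k1 r^2 times it, then the intrinsics apply), "rvec" (rotation vector, rad) and "tvec" (3), from world to camera coordinates, as OpenCV has them. Camera axes: x right, y down, z forward; pixel columns grow to the right and rows downward; lengths in m; the calibration is good to about 2 mm. A picture is of the moment at which its call begins. calibration takes no time and is no camera call.
- hand_in(): hands the job in; it is judged then, once.
The state is a dict: "clock": time; "joints": joint angles; "qvel": joint speeds; "tau": joint torques, N m; "tcp_pos": TCP position; "orientation": TCP orientation; "contact_force": force on the tool from outside, world axes, zero at the start; "moment": the same for the moment, N m; "grip_width": finger opening in m; "gripper_force": force on a finger pad.
Only numpy, scipy, OpenCV 4.12 (cv2) and the standard library are available. Lean on these libraries where they do the work, as an engineer would, in place of code of your own. Each camera call takes 0.05 s, during which the arm holds its last target. There are 200 camera calls.

### The job

Take the small plywood board out of its rack and slide it down, upright, into the slot of the pump clamp until it stands fully on the slot's floor, then let go of it. Then pump the clamp: squeeze the upright trigger to the fixed grip behind it, let it spring back, squeeze again, until the pad bears on the board and its spring begins to give (at least 2 mm), and finish while still holding the trigger squeezed, so that somebody can work on the board. Stop at that stroke: another full stroke on a board that is already gripped crushes it (spring pressed in by more than 10 mm). Leave the small things lying about where they are.

Things in the scene. Friction and masses are not known exactly. Their poses are not given: they have to be found in the camera images.
- board: the plywood board, a plain flat slab 90 wide (its x) x 12 thick (its y) x 130 high (its z), 0.12 kg; origin at the centre of its lower edge, z up. It stands on edge in the rack, with 98 mm of it above the rack's walls; both faces are free there, so it is taken across its thickness near the top. Either face may go to the front
- rack: grey rack, 112 x 56 mm foot, fixed for the episode; its one slot, 15 mm wide and 32 mm deep, holds the board along the rack's x; origin at the centre of its underside, slot floor 8 mm above it, wall tops 40 mm
- clamp: the pump clamp, 220 mm long, fixed to the table (place and turn differ each time): a grey frame with the slot at one end, aluminium cheeks (up to 97 mm high) with a black trigger and a black grip sticking up at the other. Origin on the table under the slot's centre; its +y is the way the pad advances, from the grip toward the slot; z up
- slot (a point): centre of the slot's floor, 8 mm above the table, axes as the clamp. The slot is 95 mm long along x and 15 wide along y (back wall at y = +7.5, front lips at its ends at y = -7.5), walls up to 58 mm above the table, flared lips above to 70. The board goes in from above, its x along the clamp's x (or half round). Pressed to the back wall, its centre is at y = +1.5, its front face at y = -4.5
- pad_face (a point): centre of the front face of the round rubber pad (26 mm wide), 30 mm above the table, on the sprung end of the toothed rod. It moves along the clamp's +y to the board; at the start it is 11 to 30 mm short of the front face of a board pressed to the back wall
- trigger_grip (a point): middle of the trigger's front face where it is pushed, 130 mm above the table when released; the trigger is 24 mm wide along the clamp's x, 14 thick, reaching from 91 to 149 mm above the table. Its front face looks to the clamp's +y (toward the slot)
- grip (a point): centre of the fixed black grip behind the trigger, 130 mm above the table: 26 wide along x, 22 thick along y, top 154 mm above the table, back face 11 mm from here toward -y. From that back face to the trigger's front it is 54 mm released, 38 mm squeezed home: from above, one finger goes behind the grip, one before the trigger. Only the trigger moves
- trigger (a joint): angle of the trigger, 0 released, 0.39 rad squeezed home (16 mm at its grip point); a spring of 2 to 4 N at the grip point brings it back; up to about 9 N more is needed to press the pad on
- rod (a joint): advance of the toothed rod, m, 0 to 0.065. Each full squeeze drives it on by about 10 mm (the first by 5 to 13), in teeth of 5 mm; on release it stays, or slips back by up to 3 mm if the pad is pressing. The trigger must come back nearly all the way (under 0.03 rad) between strokes
- pad (a joint): how far the pad's spring is pressed in, m: 0 while the pad is free, grows as soon as the pad presses on the board (0.6 N per mm); the stroke that first touches brings it to 1 to 9 mm; if still under 2, one more stroke is due and safe; more than 10 mm crushes the board
- tape_measure: teal tape measure, 36x82x65 mm, bystander
- padlock: brass padlock lying flat, 62x40x17 mm, bystander
- adapter_plug: white plug adapter, 45x45x36 mm, bystander
- screwdriver_yellow: yellow screwdriver, 185 mm long, bystander
- fitting_3: grey conduit fitting, 27x50x27 mm, bystander
- marker_2: white marker pen with blue cap, 130 mm long, bystander

How it is judged:
By the outcome, as a careful person would: the job done as asked, in the order asked, and still so for the second after the job is handed in, while the arm keeps its last pose, push and grip.
It also fails if it takes over 46 s, if anything falls off the work surface, if the arm or the gripper's body presses on something with over 40 N, if the wrist force passes 120 N, or if a joint passes its speed limit or range.

## Working session

There is one attempt and no reset: what is moved stays moved. The work goes in short steps, Python scripts to look and compute and a shell command to move; the robot and the scene stay as the last step left them, time stands still between calls to the robot, and variables do not carry over. Pictures are saved under pics/ and viewed, at most 10 in all, crops included, and the job is handed in when it is done.

```bash
mkdir -p pics; cat > h.py <<'E'
import numpy as np,cv2
from bench import *
def cam(n):
    c=calibration(n);R=cv2.Rodrigues(np.array(c["rvec"],float))[0];return np.array(c["K"]),c["k1"],R,np.array(c["tvec"],float).ravel()
def world(n,d):
    "per-pixel world points from depth"
    K,k1,R,t=cam(n);h,w=d.shape;u,v=np.meshgrid(np.arange(w),np.arange(h))
    s=rays(n,u,v);P=s*d[...,None];return (P-t)@R
def rays(n,u,v):
    K,k1,R,t=cam(n);x=(np.asarray(u,float)-K[0,2])/K[0,0];y=(np.asarray(v,float)-K[1,2])/K[1,1]
    a,b=x.copy(),y.copy()
    for _ in range(8):
        f=1+k1*(a*a+b*b);a,b=x/f,y/f
    return np.stack([a,b,np.ones_like(a)],-1)
def onplane(n,u,v,z):
    K,k1,R,t=cam(n);r=rays(n,u,v)@R;o=-R.T@t;return o+r*((z-o[2])/r[...,2])[...,None]
E
python3 - <<'E'
from h import *
for n in("scene","top"):
    p,d=grab_frame(n);cv2.imwrite(f"pics/{n}0.png",p[...,::-1]);np.savez(f"{n}0.npz",p=p,d=d)
    K,k1,R,t=cam(n);print(n,K[0,0],k1,-R.T@t,(d>0).mean())
o=get_obs();print(o["clock"],o["tcp_pos"],o["orientation"],grip_point_offset)
E
```

```text
scene 436.9588956448079 -0.160758695660112 [-0.39426358 -0.3485749   0.83150528] 0.9961954752604166
top 500.1208240007504 0.030956085649072325 [0.41541004 0.17085819 1.34726788] 0.9959971110026041
0.1 [0.27122747 0.617548   0.23042387] [-6.45349090e-01 -3.07437069e+00  2.54079825e-03] -0.0187
```

View pics/scene0.png

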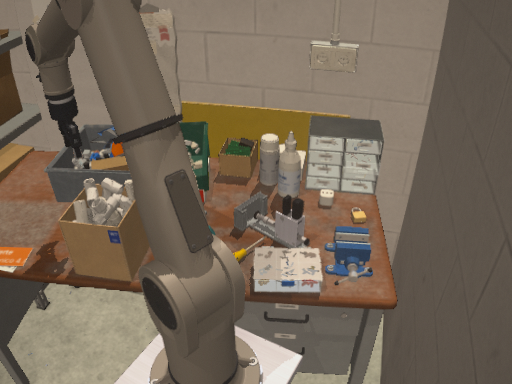

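View pics/top0.png

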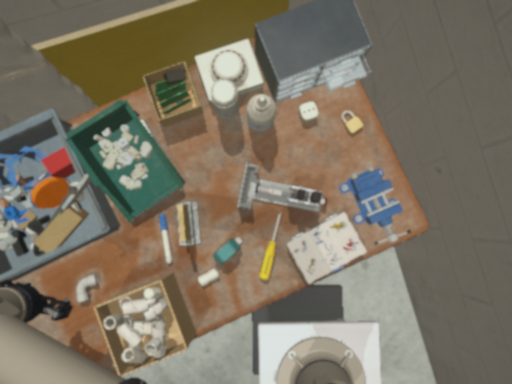

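The top view shows the rack with the board at about (188,223). The clamp's slot is at about (248,188) and its trigger and grip are at about (310,198). The white fitting and teal tape are near (215,265).

```bash
python3 - <<'E'
from h import *
z=np.load("top0.npz");p,d=z["p"],z["d"];W=world("top",d)
def rect(box,zlo,zhi,nm):
    u0,v0,u1,v1=box;m=np.zeros(d.shape,bool);m[v0:v1,u0:u1]=1
    m&=(W[...,2]>zlo)&(W[...,2]<zhi);P=W[m]
    r=cv2.minAreaRect(P[:,:2].astype(np.float32));print(nm,m.sum(),"z",np.percentile(P[:,2],[5,50,95]).round(4),"mean",P[:,:2].mean(0).round(4),"rect",np.round(r[0],4),np.round(r[1],4),round(r[2],1))
rect((165,190,212,260),.1,.2,"board")
rect((165,190,212,260),.025,.06,"rack")
rect((232,155,268,220),.045,.08,"slotwall")
rect((232,155,335,220),.025,.11,"clamp")
rect((290,180,335,215),.12,.17,"grips")
rect((290,180,335,215),.08,.105,"cheeks")
K,k1,R,t=cam("top");print(onplane("top",[100,400],[200,200],0).round(3))
crop=cv2.resize(p[150:265,160:340],None,fx=4.4,fy=4.4,interpolation=cv2.INTER_CUBIC);cv2.imwrite("pics/c1.png",crop[...,::-1])
H=np.clip(W[150:265,160:340,2]/.17*255,0,255).astype(np.uint8)
cv2.imwrite("pics/h1.png",cv2.applyColorMap(cv2.resize(H,None,fx=4.4,fy=4.4,interpolation=0),cv2.COLORMAP_JET))
E
```

```text
board 294 z [0.1067 0.1351 0.1397] mean [0.4319 0.3477] rect [0.4438 0.3523] [0.1336 0.034 ] 20.2
rack 219 z [0.028  0.0392 0.0548] mean [0.4203 0.3377] rect [0.4208 0.3439] [0.1113 0.026 ] 4.1
slotwall 281 z [0.0541 0.0642 0.0711] mean [0.515  0.1854] rect [0.5145 0.1807] [0.0331 0.1171] 77.9
clamp 846 z [0.0312 0.0572 0.0965] mean [0.4957 0.1055] rect [0.4915 0.0736] [0.2521 0.1171] 77.9
grips 186 z [0.1294 0.1485 0.1537] mean [0.4815 0.0298] rect [0.4827 0.0315] [0.0553 0.0261] 77.2
cheeks 157 z [0.087  0.0943 0.0986] mean [0.4814 0.0403] rect [0.485  0.0383] [0.0731 0.0435] 82.2
[[ 0.487  0.58   0.   ]
 [ 0.473 -0.227  0.   ]]
```

View pics/c1.png

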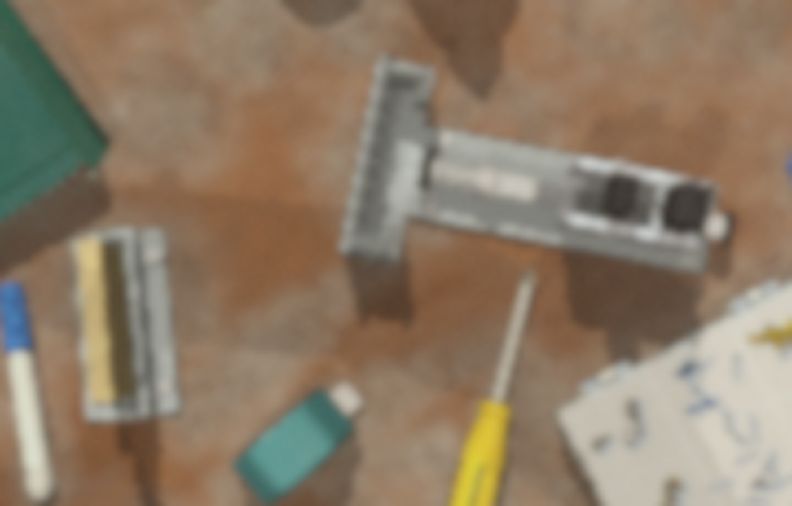

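View pics/h1.png

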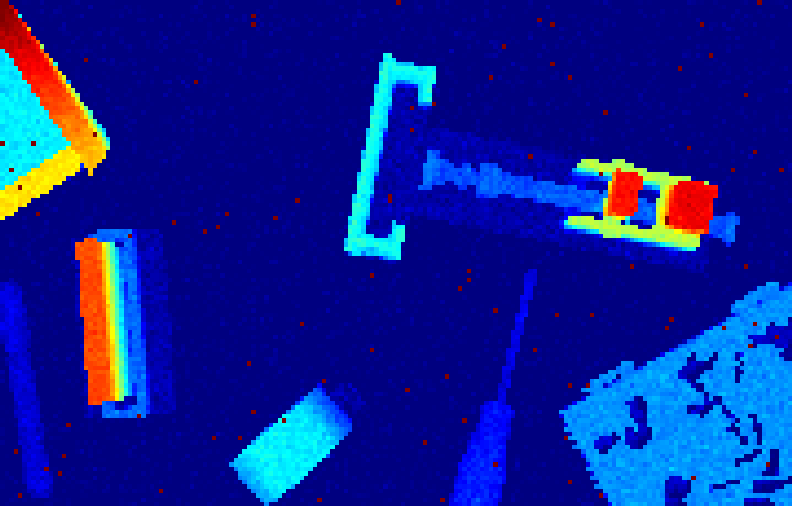

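```bash
cat >> h.py <<'E'
def pts(W,box,zlo,zhi):
    u0,v0,u1,v1=box;Z=cv2.medianBlur(W[...,2].astype(np.float32),3)
    m=np.zeros(Z.shape,np.uint8);m[v0:v1,u0:u1]=1;m[(Z<zlo)|(Z>zhi)|(abs(Z-W[...,2])>.006)]=0
    n,l,s,_=cv2.connectedComponentsWithStats(m,connectivity=8);m=l==1+np.argmax(s[1:,4])
    return m
def onrect(n,m,z,nm):
    v,u=np.nonzero(m);P=onplane(n,u,v,z)[:,:2];r=cv2.minAreaRect(P.astype(np.float32))
    e=np.linalg.svd(P-P.mean(0),full_matrices=False)[2][0]
    print(nm,m.sum(),"mean",P.mean(0).round(4),"rect",np.round(r[0],4),np.round(r[1],4),round(r[2],1),"pca",round(np.degrees(np.arctan2(e[1],e[0])),1));return P
E
python3 - <<'E'
from h import *
z=np.load("top0.npz");W=world("top",z["d"])
onrect("top",pts(W,(165,190,212,260),.13,.15),.138,"board")
onrect("top",pts(W,(290,180,335,215),.14,.17),.152,"grip/trig")
P=onrect("top",pts(W,(232,155,268,220),.055,.08),.070,"slotwall")
C=onrect("top",pts(W,(232,155,335,220),.02,.17),.08,"clamp")
for a in(76,77,78,79):
    y=np.array([np.cos(np.radians(a)),np.sin(np.radians(a))]);x=np.array([y[1],-y[0]])
    q=P@y;b=P[q>np.percentile(q,99.5)-.012];print(a,"x",(P@x).min().round(4),(P@x).max().round(4),"y",q.min().round(4),q.max().round(4), np.histogram(q,np.arange(.23,.32,.003))[0])
m=pts(W,(290,180,335,215),.14,.17);Z=W[...,2]
# separate both uprights
m2=np.zeros(m.shape,np.uint8);m2[180:215,290:335]=(cv2.medianBlur(Z.astype(np.float32),3)[180:215,290:335]>.138)
n,l,s,c=cv2.connectedComponentsWithStats(m2)
for i in range(1,n):
    if s[i,4]>15: onrect("top",l==i,np.median(Z[l==i]),f"blob z{np.median(Z[l==i]):.3f}")
E
```

```text
board 193 mean [0.4226 0.344 ] rect [0.422  0.3441] [0.0894 0.0126] 3.9 pca -176.1
grip/trig 98 mean [0.4791 0.0162] rect [0.4792 0.0157] [0.0239 0.0241] 88.5 pca 151.9
slotwall 229 mean [0.5148 0.1852] rect [0.5133 0.1807] [0.0325 0.1153] 78.0 pca 168.4
clamp 665 mean [0.4865 0.0565] rect [0.4913 0.0708] [0.1829 0.0444] 77.7 pca -100.6
76 x 0.3964 0.5117 y 0.2817 0.3169 [ 0  0  0  0  0  0  0  0  0  0  0  0  0  0  0  0  0  6 14 17 12  8  7  9
  8 30 49 46 23]
77 x 0.4017 0.517 y 0.2745 0.3082 [ 0  0  0  0  0  0  0  0  0  0  0  0  0  0  1 13 17 15 10  7  7  8 17 50
 46 37  1  0  0]
78 x 0.4068 0.5222 y 0.2672 0.2997 [ 0  0  0  0  0  0  0  0  0  0  0  0  9 17 16 10  8  7  8  9 44 50 43  8
  0  0  0  0  0]
79 x 0.4119 0.5272 y 0.2582 0.2921 [ 0  0  0  0  0  0  0  0  0  5 15 17 12 10  8  6  9 32 51 44 20  0  0  0
  0  0  0  0  0]
blob z0.147 58 mean [0.4864 0.0513] rect [0.4861 0.0508] [0.0144 0.0217] 88.6 pca 167.9
blob z0.151 104 mean [0.479  0.0165] rect [0.479  0.0165] [0.0234 0.0264] 77.3 pca 147.1
```

```bash
python3 -m pendant '{"translation": [[0.5,-1,2],[2,-4,2],[4,-7,2],[6.04,-10.94,2],[6.04,-10.94,2],[6.04,-10.94,2],[6.04,-10.94,0],[6.04,-10.94,0]], "delta_rot": [[0,0,0],[0,0,2],[0,0,4],[0,0,5.5],[0,0,5.5],[0,0,5.5],[0,0,5.5],[0,0,5.5]]}' 1 40
python3 - <<'E'
from h import *
p,d=grab_frame("top");cv2.imwrite("pics/t1.png",cv2.resize(p[120:300,90:340],None,fx=3,fy=3)[...,::-1])
o=get_obs();print(o["joints"],o["contact_force"])
E
```

```text
clock: 1.1
tcp_pos: [0.4205, 0.3423, 0.2282]
orientation: [0.103, -3.134, 0.008]
contact_force: [-0.8, 0.2, 0.1]
grip_width: 0.0854
gripper_force: 0.0
[-0.83337354  0.26465208  0.04098494  1.87124644 -0.01290228  1.00977765
  0.85048089] [-0.91060953  0.20985549  0.85288174]
```

View pics/t1.png

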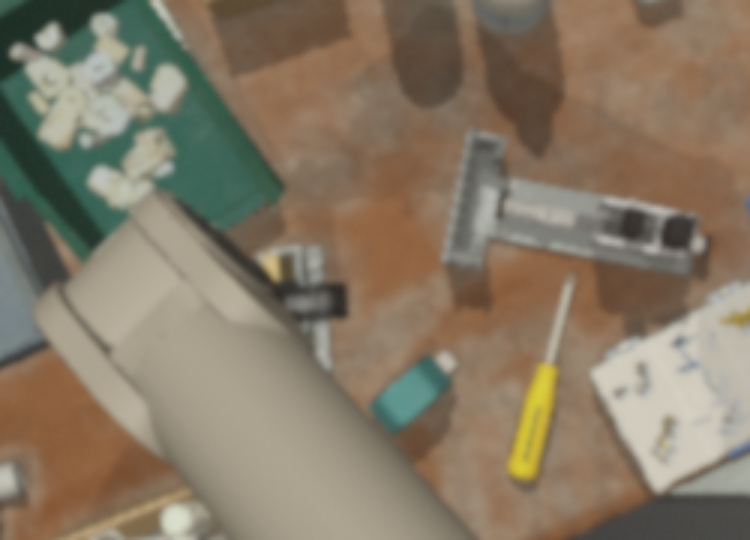

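The gripper (the dark finger at about (310,300)) is over the rack, lined up with the board, and the clamp is unobstructed. I'll go down and grasp.

```bash
python3 -m pendant '{"translation": [[0,0,-2],[0,0,-4],[0,0,-5.25],[0,0,-5.25],[0,0,-5.25]], "delta_rot": [[0,0,0],[0,0,0],[0,0,0],[0,0,0],[0,0,0]]}' 1 40 && python3 -m pendant '{"translation": [[0,0,0],[0,0,0],[0,0,0],[0,0,0],[0,0,0],[0,0,0]], "delta_rot": [[0,0,0],[0,0,0],[0,0,0],[0,0,0],[0,0,0],[0,0,0]]}' 0 40
```

```text
clock: 1.78
tcp_pos: [0.4234, 0.3462, 0.1022]
orientation: [-0.105, 3.138, 0.004]
contact_force: [-0.2, -0.2, -0.6]
grip_width: 0.0853
gripper_force: 0.0
clock: 2.52
tcp_pos: [0.4225, 0.3443, 0.1002]
orientation: [0.104, -3.14, 0.0]
contact_force: [-0.8, -2.1, 5.2]
grip_width: 0.0116
gripper_force: 40.1
```

```bash
python3 -m pendant '{"translation": [[0,0,1],[0,0,2.5],[0,0,4],[1,-1.8,4],[2,-3.6,4],[3,-5.4,4],[3.65,-6.53,4],[3.65,-6.53,4],[3.65,-6.53,4],[3.65,-6.53,4]], "delta_rot": [[0,0,0],[0,0,0],[0,0,0],[0,0,-1],[0,0,-2],[0,0,-3.18],[0,0,-3.18],[0,0,-3.18],[0,0,-3.18],[0,0,-3.18]]}' - 60
python3 - <<'E'
from h import *
for n in("scene","top"):
    p,d=grab_frame(n);np.savez(n+"2.npz",p=p,d=d)
    c=p[120:260,190:330] if n=="scene" else p[140:240,190:340]
    cv2.imwrite(f"pics/{n}2.png",cv2.resize(c,None,fx=4,fy=4,interpolation=cv2.INTER_CUBIC)[...,::-1])
E
```

```text
clock: 3.78
tcp_pos: [0.5129, 0.1828, 0.1998]
orientation: [-0.328, -3.124, -0.001]
contact_force: [0.0, 0.3, -1.2]
grip_width: 0.0115
gripper_force: 58.6
```

View pics/scene2.png

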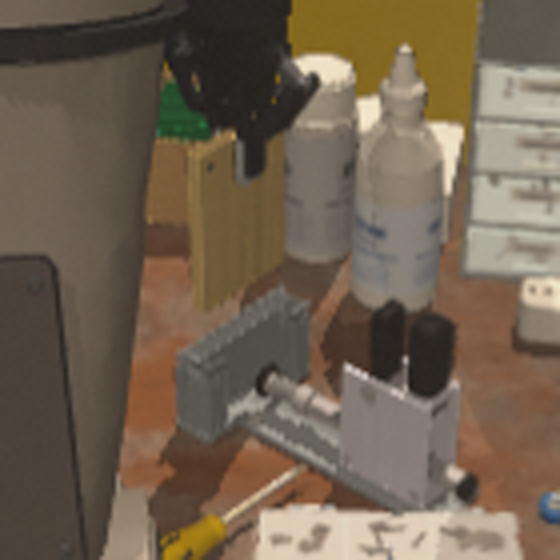

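View pics/top2.png

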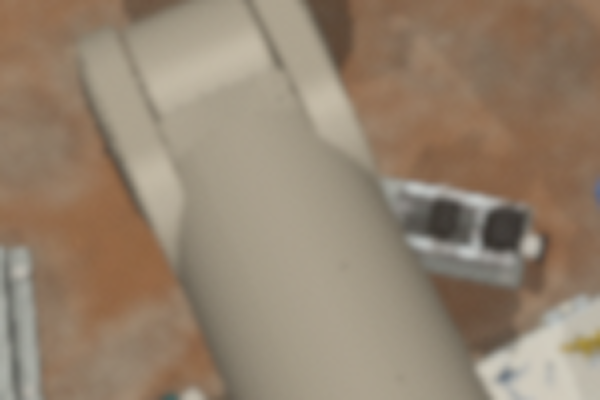

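The scene view shows the board held upright and square above the slot (slot crop about (240,360), board lower edge about (235,290)). The arm hides the top view. I'll compare board and slot through the scene depth.

```bash
python3 - <<'E'
from h import *
o=get_obs();print(o["tcp_pos"],o["orientation"])
z=np.load("scene2.npz");p=z["p"];W=world("scene",z["d"])
a=np.radians(78);Y=np.array([np.cos(a),np.sin(a)]);X=np.array([Y[1],-Y[0]]);O=np.array([.5134,.1807])
Q=np.dstack([(W[...,:2]-O)@X,(W[...,:2]-O)@Y,W[...,2]])*1000
m=np.zeros(Q.shape[:2],bool);m[120:260,190:330]=1
def sel(x,y,zz): return m&(Q[...,0]>x[0])&(Q[...,0]<x[1])&(Q[...,1]>y[0])&(Q[...,1]<y[1])&(Q[...,2]>zz[0])&(Q[...,2]<zz[1])
def hist(s,k,st): 
    v=Q[s][:,k];print(dict(zip(*[x.tolist() for x in np.unique(np.round(v/st)*st,return_counts=True)])))
b=sel((-60,60),(-20,20),(112,225));print("board y,x,z med",np.median(Q[b],0).round(1))
f=sel((-40,40),(-20,20),(115,205));A=np.c_[Q[f][:,0],Q[f][:,2]-160,np.ones(f.sum())];print("fit y=ax+bz+c",np.linalg.lstsq(A,Q[f][:,1],rcond=None)[0].round(4))
hist(b,0,4);hist(b,2,5)
w=sel((-42,42),(-3,18),(15,55));print("backwall inner",w.sum());hist(w,1,1)
t=sel((-70,70),(-30,40),(60,85));print("top");hist(t,1,2);hist(t,0,4)
l=sel((-70,70),(-30,-3),(15,55));print("lips");hist(l,1,1);hist(l,0,4)
E
```

```text
[0.51311125 0.18248294 0.19993439] [-3.28103155e-01 -3.12402707e+00 -3.92103819e-04]
board y,x,z med [-14.2  -5.8 169. ]
fit y=ax+bz+c [ 4.1000e-03  3.2000e-03 -5.9848e+00]
{-52.0: 3, -48.0: 88, -44.0: 53, -40.0: 38, -36.0: 29, -32.0: 31, -28.0: 36, -24.0: 32, -20.0: 32, -16.0: 43, -12.0: 36, -8.0: 38, -4.0: 29, 0.0: 26, 4.0: 32, 8.0: 22, 12.0: 19, 16.0: 23, 20.0: 22, 24.0: 31, 28.0: 28, 32.0: 27, 36.0: 28, 40.0: 17, 44.0: 1}
{110.0: 4, 115.0: 28, 120.0: 35, 125.0: 30, 130.0: 35, 135.0: 30, 140.0: 39, 145.0: 33, 150.0: 35, 155.0: 38, 160.0: 29, 165.0: 29, 170.0: 45, 175.0: 32, 180.0: 41, 185.0: 34, 190.0: 40, 195.0: 27, 200.0: 31, 205.0: 30, 210.0: 35, 215.0: 35, 220.0: 37, 225.0: 12}
backwall inner 147
{0.0: 1, 2.0: 4, 3.0: 14, 4.0: 32, 5.0: 36, 6.0: 30, 7.0: 19, 8.0: 10, 9.0: 1}
top
{-20.0: 6, -18.0: 5, -16.0: 7, -14.0: 4, -12.0: 1, -10.0: 3, -8.0: 3, -6.0: 2, -4.0: 3, -2.0: 3, -0.0: 1, 2.0: 3, 4.0: 7, 6.0: 15, 8.0: 24, 10.0: 37, 12.0: 13, 14.0: 5, 16.0: 1}
{-60.0: 2, -56.0: 7, -52.0: 15, -48.0: 5, -44.0: 5, -40.0: 5, -36.0: 3, -32.0: 6, -28.0: 2, -24.0: 4, -20.0: 5, -16.0: 2, -12.0: 2, -8.0: 5, -4.0: 5, 0.0: 3, 4.0: 2, 8.0: 2, 12.0: 5, 16.0: 3, 20.0: 2, 24.0: 3, 28.0: 4, 32.0: 2, 36.0: 4, 40.0: 8, 44.0: 5, 48.0: 11, 52.0: 11, 56.0: 4, 60.0: 1}
lips
{-30.0: 6, -29.0: 2, -28.0: 7, -27.0: 2, -26.0: 2, -25.0: 3, -23.0: 3, -22.0: 3, -21.0: 5, -20.0: 10, -19.0: 15, -18.0: 21, -17.0: 23, -16.0: 20, -15.0: 19, -14.0: 6, -13.0: 4, -12.0: 5, -11.0: 4, -10.0: 5, -8.0: 4, -7.0: 2, -6.0: 3, -4.0: 3, -3.0: 2}
{-60.0: 4, -56.0: 37, -52.0: 12, -48.0: 8, -44.0: 13, -40.0: 10, -36.0: 5, -16.0: 1, -12.0: 4, -8.0: 10, -4.0: 3, 0.0: 4, 4.0: 1, 8.0: 2, 12.0: 1, 36.0: 12, 40.0: 17, 44.0: 4, 48.0: 6, 52.0: 13, 56.0: 9, 60.0: 3}
```

```bash
python3 -m pendant '{"translation": [[0,0,0],[0,0,0],[0,0,-0.5],[0,0,-0.5]], "delta_rot": [[0,0,0],[0,0,0],[0,0,0],[0,0,0]]}'
cat > m.py <<'E'
from h import *
o=get_obs();print(o["tcp_pos"])
p,d=grab_frame("scene");W=world("scene",d)
a=np.radians(78);Y=np.array([np.cos(a),np.sin(a)]);X=np.array([Y[1],-Y[0]]);O=np.array([.5134,.1807])
print("tcp in clamp",((o["tcp_pos"][:2]-O)@X*1e3).round(1),((o["tcp_pos"][:2]-O)@Y*1e3).round(1))
Q=np.dstack([(W[...,:2]-O)@X,(W[...,:2]-O)@Y,W[...,2]])*1000
m=np.zeros(Q.shape[:2],bool);m[120:260,190:330]=1
def med(x,y,zz,k):
    s=m&(Q[...,0]>x[0])&(Q[...,0]<x[1])&(Q[...,1]>y[0])&(Q[...,1]<y[1])&(Q[...,2]>zz[0])&(Q[...,2]<zz[1]);v=Q[s][:,k]
    print(s.sum(),np.median(v).round(1),(v.std()/max(1,len(v))**.5).round(2))
zb=(100,180)
print("board face y");med((-38,38),(-16,3),zb,1)
print("board left side x");med((-53,-41),(-3,4),zb,0)
print("backwall y");med((-38,38),(-1,12),(18,52),1)
print("slot left outer x");med((-64,-50),(-12,12),(15,60),0)
# x edges in image rows: right edge of board / of slot, front-face pixel columns
for zz in(110,130,150):
    s=m&(abs(Q[...,2]-zz)<8)&(Q[...,1]>-12)&(Q[...,1]<0);print("board x ends",zz,np.percentile(Q[s][:,0],[1,99]).round(1))
s=m&(Q[...,2]>15)&(Q[...,2]<55)&(Q[...,1]<-12)&(Q[...,1]>-21)&(abs(Q[...,0])>25);v=Q[s][:,0];print("lips x",np.percentile(v,[1,99]).round(1),"inner",v[v<0].max().round(1),v[v>0].min().round(1))
E
python3 m.py
```

```text
clock: 4.38
tcp_pos: [0.5127, 0.1809, 0.1861]
orientation: [-0.331, -3.122, 0.002]
contact_force: [-0.1, -0.8, -1.6]
grip_width: 0.0113
gripper_force: 58.7
[0.51269672 0.18089047 0.18613249]
tcp in clamp -0.7 0.0
board face y
421 -8.0 0.07
board left side x
33 -46.6 0.29
backwall y
110 5.1 0.13
slot left outer x
81 -56.9 0.23
board x ends 110 [-49.  282.4]
board x ends 130 [-49.5 164.3]
board x ends 150 [-48.2 325.6]
lips x [-58. 293.] inner -37.0 35.0
```

```bash
python3 -m pendant '{"translation": [[0.05,-0.01,-0.5],[0.05,-0.01,-1],[0.05,-0.01,-1.2],[0.05,-0.01,-1.5],[0.05,-0.01,-1.7],[0.05,-0.01,-1.7]], "delta_rot": [[0,0,0],[0,0,0],[0,0,0],[0,0,0],[0,0,0],[0,0,0]]}'
```

```text
clock: 5.18
tcp_pos: [0.5147, 0.181, 0.1447]
orientation: [-0.331, -3.123, 0.001]
contact_force: [0.4, 0.3, -0.8]
grip_width: 0.0113
gripper_force: 58.7
```

```bash
python3 -m pendant '{"translation": [[0,0,-0.5],[0,0,-1],[0,0,-1.3],[0,0,-1.6],[0,0,-1.7],[0,0,-1.7]], "delta_rot": [[0,0,0],[0,0,0],[0,0,0],[0,0,0],[0,0,0],[0,0,0]]}'
```

```text
clock: 5.92
tcp_pos: [0.5149, 0.1811, 0.1025]
orientation: [-0.331, -3.124, -0.0]
contact_force: [0.2, -0.1, -2.1]
grip_width: 0.0112
gripper_force: 58.7
```

```bash
python3 -m pendant '{"translation": [[0,0,-0.05],[0,0,-0.1],[0,0,-0.12],[0,0,-0.12],[0,0,-0.12]], "delta_rot": [[0,0,0],[0,0,0],[0,0,0],[0,0,0],[0,0,0]]}'
```

```text
clock: 6.55
tcp_pos: [0.5152, 0.1811, 0.1003]
orientation: [0.332, 3.124, 0.001]
contact_force: [-1.4, -0.3, 5.1]
grip_width: 0.0115
gripper_force: 59.7
```

```bash
python3 -m pendant '{"translation": [[0,0,0],[0,0,0],[0,0,0],[0,0,0],[0,0,0],[0,0,0.2],[0,0,1.5],[0,0,3.2],[0,0,3.2]], "delta_rot": [[0,0,0],[0,0,0],[0,0,0],[0,0,0],[0,0,0],[0,0,0],[0,0,0],[0,0,0],[0,0,0]]}' 1 30 && python3 -m pendant '{"translation": [[-0.4,-2,0],[-0.8,-4,0],[-1.38,-6.26,0],[-1.38,-6.26,0],[-1.38,-6.26,0]], "delta_rot": [[0,0,0],[0,0,0],[0,0,0],[0,0,0],[0,0,0]]}'
cat > r.py <<'E'
from h import *
import sys
tag=sys.argv[1]
o=get_obs();print("tcp",o["tcp_pos"].round(4) if hasattr(o["tcp_pos"],"round") else o["tcp_pos"],"F",np.round(o["contact_force"],1),"w",round(o["grip_width"],4),"gf",round(o["gripper_force"],1))
a=np.radians(78);Y=np.array([np.cos(a),np.sin(a)]);X=np.array([Y[1],-Y[0]]);O=np.array([.5134,.1807])
t=o["tcp_pos"][:2]-O;print("tcp clamp",(t@X*1e3).round(1),(t@Y*1e3).round(1))
p,d=grab_frame("scene");W=world("scene",d);np.savez("scene_"+tag+".npz",p=p,d=d)
cv2.imwrite(f"pics/s_{tag}.png",cv2.resize(p[165:260,225:330],None,fx=5,fy=5,interpolation=cv2.INTER_CUBIC)[...,::-1])
Q=np.dstack([(W[...,:2]-O)@X,(W[...,:2]-O)@Y,W[...,2]])*1000
m=np.zeros(Q.shape[:2],bool);m[165:260,225:330]=1
s=m&(abs(Q[...,0])<40)&(Q[...,1]>-16)&(Q[...,1]<6)&(Q[...,2]>75)&(Q[...,2]<132);print("board face y",np.median(Q[s][:,1]).round(1))
s=m&(abs(Q[...,0])<55)&(abs(Q[...,1])<18)&(Q[...,2]>85);print("board top z",np.percentile(Q[s][:,2],[90,97]).round(1), s.sum())
# rod strip: dark pad pixels
g=p.max(2);s=m&(abs(Q[...,0])<16)&(Q[...,1]>-60)&(Q[...,1]<-5)&(Q[...,2]>15)&(Q[...,2]<50)&(g<60)
v=Q[s][:,1];print("dark pad y pct",len(v),np.percentile(v,[5,50,95]).round(1) if len(v) else "")
E
python3 r.py a
```

```text
clock: 7.68
tcp_pos: [0.5172, 0.1819, 0.1831]
orientation: [0.331, 3.118, 0.006]
contact_force: [-0.1, -0.6, 0.4]
grip_width: 0.0855
gripper_force: 0.0
clock: 8.3
tcp_pos: [0.4803, 0.0249, 0.1793]
orientation: [-0.332, -3.124, -0.001]
contact_force: [-1.0, 0.6, -0.6]
grip_width: 0.0853
gripper_force: 0.0
tcp [0.4803 0.0249 0.1793] F [-1.   0.6 -0.6] w 0.0853 gf 0.0
tcp clamp 0.0 -159.3
board face y -7.2
board top z [135.7 137.1] 402
dark pad y pct 15 [-30.5 -25.8 -24.1]
```

View pics/s_a.png

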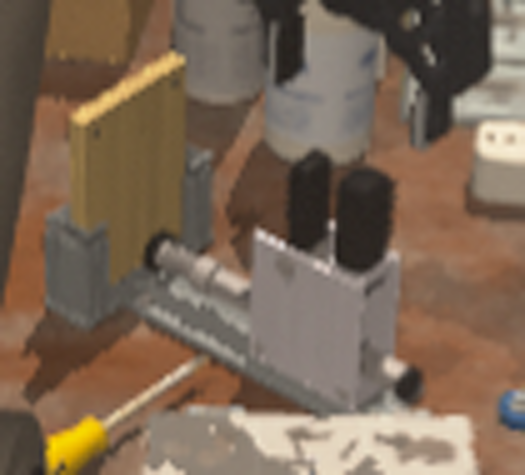

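The board stands seated in the slot, with its top at 137 mm. The pad, at (155,248), is about 17 mm short of it. The trigger and grip at (310,200)/(362,215) are under the open gripper, so I'll descend.

```bash
python3 -m pendant '{"translation": [[0,0,-1],[0,0,-2],[0,0,-2.7],[0,0,-2.7],[0,0,-2.7]], "delta_rot": [[0,0,0],[0,0,0],[0,0,0],[0,0,0],[0,0,0]]}'
python3 - <<'E'
from h import *
z=np.load("top0.npz");W=world("top",z["d"])
a=np.radians(78);Y=np.array([np.cos(a),np.sin(a)]);X=np.array([Y[1],-Y[0]]);O=np.array([.5134,.1807])
v,u=np.mgrid[155:225,235:335];P=onplane("top",u,v,.040);q=np.dstack([(P[...,:2]-O)@X,(P[...,:2]-O)@Y])*1e3
Z=cv2.medianBlur(W[...,2].astype(np.float32),3)[155:225,235:335]*1e3
s=(abs(q[...,0])<9)&(q[...,1]>-60)&(q[...,1]<-8)
for y in range(-46,-8,2):
    k=s&(abs(q[...,1]-y)<1.5);print(y,np.percentile(Z[k],[30,80]).round(),z["p"][155:225,235:335][k].mean(0).round())
E
python3 r.py b
```

```text
clock: 8.98
tcp_pos: [0.481, 0.0254, 0.1125]
orientation: [0.329, 3.124, 0.001]
contact_force: [0.4, 0.0, -0.1]
grip_width: 0.0855
gripper_force: 0.0
-46 [29. 33.] [163. 160. 151.]
-44 [32. 34.] [162. 159. 150.]
-42 [26. 35.] [164. 160. 152.]
-40 [29. 35.] [168. 165. 156.]
-38 [10. 34.] [167. 165. 156.]
-36 [12. 34.] [165. 162. 153.]
-34 [17. 33.] [160. 158. 149.]
-32 [30. 34.] [158. 155. 146.]
-30 [33. 35.] [160. 156. 147.]
-28 [36. 38.] [156. 151. 142.]
-26 [38. 40.] [137. 133. 124.]
-24 [40. 41.] [118. 114. 106.]
-22 [40. 41.] [106. 104.  96.]
-20 [10. 40.] [124. 124. 116.]
-18 [7. 9.] [150. 152. 144.]
-16 [7. 7.] [168. 170. 162.]
-14 [6. 7.] [181. 184. 176.]
-12 [6. 7.] [184. 187. 180.]
-10 [6. 7.] [182. 184. 177.]
tcp [0.481  0.0254 0.1125] F [ 0.4  0.  -0.1] w 0.0855 gf 0.0
tcp clamp 0.6 -158.6
board face y -6.9
board top z [136.  137.3] 400
dark pad y pct 16 [-29.  -25.4 -22.5]
```

```bash
python3 -m pendant '{"translation": [[0,0,0],[0,0,0],[0,0,0],[0,0,0],[0,0,0],[0,0,0]], "delta_rot": [[0,0,0],[0,0,0],[0,0,0],[0,0,0],[0,0,0],[0,0,0]]}' 0 30; python3 r.py c
```

```text
clock: 9.78
tcp_pos: [0.4822, 0.0246, 0.1148]
orientation: [0.332, 3.12, 0.003]
contact_force: [-5.4, -1.3, 23.3]
grip_width: 0.0409
gripper_force: 30.3
tcp [0.4822 0.0246 0.1148] F [-5.4 -1.3 23.3] w 0.0409 gf 30.3
tcp clamp 1.9 -159.1
board face y -6.9
board top z [135.4 136.9] 399
dark pad y pct 16 [-21.1 -17.  -12.7]
```

View pics/s_c.png

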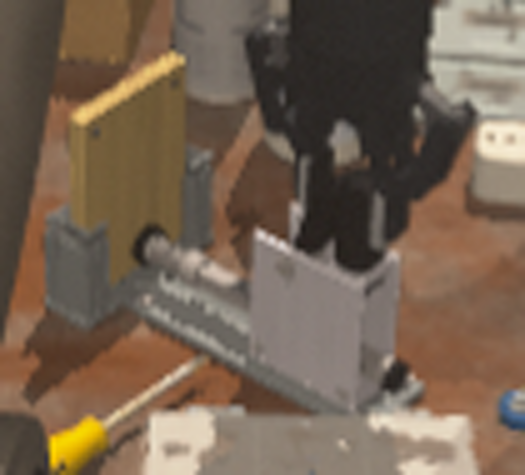

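The trigger is squeezed home and the pad has advanced about 8 mm to (150,245), leaving about 6–7 mm to the board. I'll release and let it spring back.

```bash
python3 -m pendant '{"translation": [[0,0,0],[0,0,0],[0,0,0],[0,0,0],[0,0,0],[0,0,0]], "delta_rot": [[0,0,0],[0,0,0],[0,0,0],[0,0,0],[0,0,0],[0,0,0]]}' 1 30; python3 r.py d
python3 - <<'E'
from h import *
for n in("scene_b","scene_d"):
    z=np.load(n+".npz");W=world("scene",z["d"]);a=np.radians(78);Y=np.array([np.cos(a),np.sin(a)]);X=np.array([Y[1],-Y[0]]);O=np.array([.5134,.1807])
    Q=np.dstack([(W[...,:2]-O)@X,(W[...,:2]-O)@Y,W[...,2]])*1000
    s=(Q[...,0]>-20)&(Q[...,0]<15)&(Q[...,1]>-185)&(Q[...,1]<-120)&(Q[...,2]>112)&(Q[...,2]<146)&(z["p"].max(2)<75);v=Q[s][:,1];print(n,s.sum(),np.histogram(v,np.arange(-185,-119,5))[0])
E
```

```text
clock: 10.58
tcp_pos: [0.4804, 0.0245, 0.112]
orientation: [-0.331, -3.124, 0.0]
contact_force: [-0.1, 0.1, 0.3]
grip_width: 0.085
gripper_force: 0.0
tcp [0.4804 0.0245 0.112 ] F [-0.1  0.1  0.3] w 0.085 gf 0.0
tcp clamp 0.2 -159.6
board face y -7.1
board top z [135.9 137.2] 399
dark pad y pct 17 [-21.6 -17.9 -12.9]
scene_b 199 [41 27 14 13 12  0  0  0 40 28 17  6  1]
scene_d 195 [39 25 15 13 11  0  0  0 40 23 16 10  3]
```

The trigger sprang back fully and the rod held. Second squeeze.

```bash
python3 -m pendant '{"translation": [[0,0,0],[0,0,0],[0,0,0],[0,0,0],[0,0,0],[0,0,0]], "delta_rot": [[0,0,0],[0,0,0],[0,0,0],[0,0,0],[0,0,0],[0,0,0]]}' 0 30; python3 r.py e
```

```text
clock: 11.38
tcp_pos: [0.4819, 0.0248, 0.1144]
orientation: [0.332, 3.121, 0.003]
contact_force: [-6.1, -0.6, 23.9]
grip_width: 0.0407
gripper_force: 29.8
tcp [0.4819 0.0248 0.1144] F [-6.1 -0.6 23.9] w 0.0407 gf 29.8
tcp clamp 1.6 -159.0
board face y -6.6
board top z [135.9 137.3] 401
dark pad y pct 17 [-15.  -11.5  -7.5]
```

View pics/s_e.png

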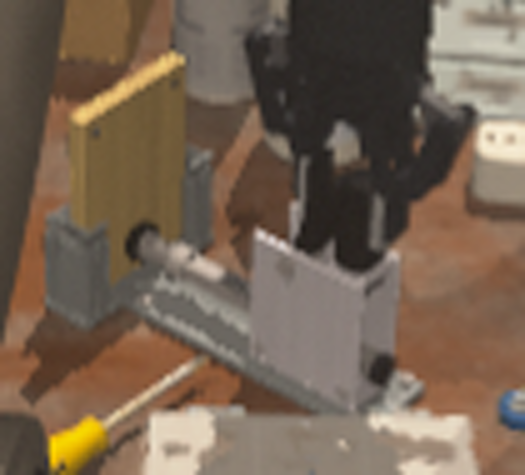

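The pad at (142,240) now rests on the board. The rod's rear knob moved to (381,368), further than the pad did. I'll measure knob travel against pad travel to get the spring compression.

```bash
python3 - <<'E'
from h import *
K,k1,R,t=cam("scene");a=np.radians(78);Y=np.array([np.cos(a),np.sin(a),0]);O=np.array([.5134,.1807,0])
# dark blobs (knob, pad) -> centroid -> closest point on the rod's axis line (two-line intersection)
A0=O+np.array([0,0,.03]);c0=-R.T@t
for n in "abcde":
    p=np.load(f"scene_{n}.npz")["p"].astype(float);out=[]
    for (u0,v0,u1,v1) in((296,234,312,248),(247,205,262,222)):
        g=p[v0:v1,u0:u1].max(2);w=np.clip(85-g,0,None)
        v,u=np.mgrid[v0:v1,u0:u1];uc,vc=(w*u).sum()/w.sum(),(w*v).sum()/w.sum()
        r=rays("scene",uc,vc)@R;r/=np.linalg.norm(r)
        s=np.linalg.lstsq(np.c_[Y,-r],c0-A0,rcond=None)[0][0]*1e3;out+=[round(uc,1),round(vc,1),round(s,1)]
    print(n,out)
E
```

```text
a [np.float64(306.3), np.float64(241.8), np.float64(-209.0), np.float64(255.3), np.float64(214.8), np.float64(-21.4)]
b [np.float64(306.3), np.float64(241.8), np.float64(-209.1), np.float64(255.4), np.float64(214.8), np.float64(-21.5)]
c [np.float64(303.5), np.float64(240.2), np.float64(-199.2), np.float64(253.3), np.float64(213.4), np.float64(-12.9)]
d [np.float64(303.5), np.float64(240.1), np.float64(-199.3), np.float64(253.4), np.float64(213.4), np.float64(-12.9)]
e [np.float64(300.7), np.float64(238.5), np.float64(-189.5), np.float64(251.9), np.float64(212.5), np.float64(-6.8)]
```

```bash
python3 - <<'E'
from h import *
for _ in range(1): pass
K,k1,R,t=cam("scene");a=np.radians(78);Y=np.array([np.cos(a),np.sin(a),0]);X=np.array([Y[1],-Y[0],0]);O=np.array([.5134,.1807,0])
def proj(P):
    c=P@R.T+t;x,y=c[:,0]/c[:,2],c[:,1]/c[:,2];f=1+k1*(x*x+y*y);return K[0,0]*x*f+K[0,2],K[1,1]*y*f+K[1,2]
E=[grab_frame("scene")[0].astype(np.float32) for _ in range(4)]
im={n:np.load(f"scene_{n}.npz")["p"].astype(np.float32) for n in "abcd"};im["ab"]=(im["a"]+im["b"])/2;im["cd"]=(im["c"]+im["d"])/2;im["E"]=(sum(E)+np.load("scene_e.npz")["p"])/5
s=np.arange(-235,10,.5)
def prof(I):
    q=0
    for z in(28,30,32):
        u,v=proj(O+np.outer(s/1e3,Y)+np.array([0,0,z/1e3]));q=q+cv2.remap(I.mean(2).astype(np.float32),u.astype(np.float32)[None],v.astype(np.float32)[None],cv2.INTER_CUBIC)[0]
    return q/3
pr={n:prof(im[n]) for n in("ab","cd","E")}
i=(s>=-60)&(s<=2)
for n in pr: print(n,pr[n][i][::4].round().astype(int).tolist())
from scipy.optimize import minimize_scalar
def shift(A,B,lo,hi,g):
    w=(s>=lo)&(s<=hi);best=[(np.mean((np.interp(s[w]+d,s,pr[B])-pr[A][w])**2),d) for d in np.arange(0,16,.1)];return min(best)
for nm,lo,hi in(("pad rear edge",-27,-17),("pad+",-24,-12),("rod collar",-60,-30),("knob",-225,-200)):
    print(nm,"ab>cd",shift("ab","cd",lo,hi,0),"cd>E",shift("cd","E",lo+8.5,hi+8.5,0))
u,v=proj(O+np.outer(np.array([-60,-20,-10,0])/1e3,Y)+np.array([0,0,.03]));print(u.round(1),v.round(1))
E
```

```text
ab [146, 152, 151, 147, 139, 123, 119, 116, 115, 113, 115, 116, 117, 117, 116, 119, 133, 127, 95, 56, 42, 37, 44, 66, 84, 90, 87, 85, 84, 84, 86, 88]
cd [151, 144, 124, 116, 137, 152, 152, 149, 147, 135, 124, 118, 119, 115, 111, 108, 113, 116, 117, 115, 115, 116, 112, 81, 52, 35, 39, 58, 76, 86, 87, 88]
E [147, 147, 149, 149, 150, 148, 147, 138, 136, 143, 149, 149, 151, 142, 129, 117, 118, 118, 119, 116, 110, 101, 98, 98, 103, 86, 57, 36, 32, 40, 59, 79]
pad rear edge ab>cd (np.float64(41.760000143582445), np.float64(9.3)) cd>E (np.float64(64.85034892365353), np.float64(4.4))
pad+ ab>cd (np.float64(13.209092342877062), np.float64(9.200000000000001)) cd>E (np.float64(54.60476155677222), np.float64(4.800000000000001))
rod collar ab>cd (np.float64(6.575864959168932), np.float64(9.8)) cd>E (np.float64(66.60588356466977), np.float64(9.200000000000001))
knob ab>cd (np.float64(565.173361315236), np.float64(10.3)) cd>E (np.float64(126.90993809783055), np.float64(10.200000000000001))
[265.4 255.2 252.7 250.3] [219.6 214.2 212.8 211.5]
```

Seen along the rod axis, the collar-to-pad spacing shortened by about 4.5 mm in this stroke: the rod moved about 9.8 mm and the pad about 5 mm. That is within 2–10 mm, so I'm handing in with the trigger held.

```bash
python3 -c "
from bench import *
o=get_obs();print(o['clock'],o['grip_width'],o['contact_force']);print(hand_in())"
```

```text
11.625 0.04085852325519591 [-5.43012012 -0.69039248 23.47127904]
the job is handed in; nothing more can be done
None
```

The board stands on the slot floor and was let go; two squeezes clamped it, with the pad spring pressed in about 4.5 mm by camera estimate, and I handed in at 11.6 s with the trigger still held squeezed.

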